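# Move the dripping marble basket to the fold-away hook over the drip tray

### The arm

A 6-joint arm with a two-finger parallel gripper is mounted at the origin on the work surface. World frame = base frame: x ahead of the robot, y to its left, z up, the work surface at z = 0. Lengths are in m, angles in rad, forces in N, time in s.
With the tool pointing down it reaches from about 0.25 to 0.775 m from the base axis. Payload 4 kg.
Tool frame: the origin (TCP) lies at the very end of the fingers, on their centre line; the grasp point (between the pads) lies 19 mm behind it; z points along the fingers, y is the line along which they close (so a half turn about z gives the same grasp; the last joint's range is limited). The gripper opens to 94 mm and grips with 3 to 60 N. Pads are 16 mm wide; open, the fingers measure 119 mm over their backs; the gripper's body (75 mm by 177 mm) begins 78 mm behind the grasp point.
Start: joints at [-1.282, 0.087, 1.371, -0, 1.684, -0.103], TCP at [0.21, -0.508, 0.206] pointing down, gripper open.
Joint ranges: [-3.1, 3.1], [-0.76, 2.03], [0.27, 2.55], [-1.08, 4.22], [0.17, 2.65], [-2.57, 2.57]. Speed limits (rad/s): [2.79, 2.79, 3.14, 3.14, 3.14, 3.14].

### API

Orientations are given as [roll, pitch, yaw] about the fixed x, y, z axes, in that order (R = Rz(yaw) Ry(pitch) Rx(roll)).
In Python, from bench import robot, vision gives the robot as it stands.
- The arm moves only by the shell command python3 -m crank 'ROWS'. ROWS is JSON, a list of rows, each a list of 3 entries, a list of its own where there are three numbers: the closure, from 0 (fully open) to 1 (shut), then the shift along the tool's x, y, z in m, then the turn, a rotation vector about the tool's x, y, z in degrees. A call has 1 to 8 rows; each row shifts and turns the commanded pose from where the row before left it, along the tool's axes as they then stand; what a row does not reach is not made up. A row lasts 1/10 s, in which the tool goes at most 50 mm and 8.59 degrees, less where a joint would pass 70% of its speed; a pose out of reach is approached as far as the arm can. A call with a gripper value outside its range is refused whole. The fingers move at their own pace and stop on an object; the grip force is fixed at half the most. Time passes only in rows, so rows that do not move let the fingers close. It gives the time, the measured TCP pose, the force, the opening and the grip force at its end, in the units of the state.
- robot.get_obs(): the state, without advancing time (a new reading comes with each control period).
- vision.snapshot(name): name is "scene" or "top"; returns a dict with "color" (480x640x3 uint8, red, green, blue), "z_map" (480x640 float32, m along the optical axis (not along the pixel's ray), 0 where there is no reading), "fx", "fy", "cx", "cy" (pixels), "R" (3x3) and "t" (3): a world point X has camera coordinates R X + t. Camera axes: x right, y down, z forward; pixel columns grow to the right and rows downward; lengths in m; the calibration is good to about 2 mm. A picture is of the moment at which its call begins.
- robot.close_job(): hands the job in; it is judged then, once.
The state is a dict: "time": time; "joint_positions": joint angles; "qvel": joint speeds; "joint_torque": joint torques, N m; "tool_pos": TCP position; "ee_rot": TCP orientation; "wrist_force": force on the tool from outside, world axes, zero at the start; "wrist_torque": the same for the moment, N m; "width": finger opening in m; "finger_force": force on a finger pad.
Only numpy, scipy, OpenCV 4.12 (cv2) and the standard library are available. Lean on these libraries where they do the work, as an engineer would, in place of code of your own. Each camera call takes 0.05 s, during which the arm holds its last target. There are 200 camera calls.

### The job

The rinsed glass marbles in the wire basket are dripping on the bench. Swing the folded hook on the other rod rack right out, lift the basket off its hook and hang it by its handle on that one so that it drains into the drip tray, and fold the emptied hook flat against its rack. Lower the basket onto the hook rather than dropping it, keep the marbles in it, and leave the drip tray and everything else on the bench where it is.

Things in the scene. Friction and masses are not known exactly. Their poses are not given: they have to be found in the camera images.
- full_hook (a joint): Steel hook on a rod rack, swung out at the start, the basket hanging on it: angle of its arm about the upright hinge pin, rad. 0 = folded flat (arm parallel to the rack's side board, pointing towards the robot), 1.571 = swung fully out to its stop, square to the board. Light friction (0.06 N m, 0.6 N at the arm's end) keeps it where it is left; no spring or latch.
- full_hook_hinge (a point): Hook that holds the basket at the start: on the hinge axis, level with the arm's top (180 mm above the bench). Turned with the rack (up to 0.2 rad from world axes): x along the side board away from the robot, y square out from the board, z up. Folded arm points to -x, swung-out arm to +y. Board face at y = -26 mm; rack reaches to y = -136 mm, x = -80 to 120 mm (rods to 215 mm), top at 190 mm; hinge head at 203 mm.
- full_hook_pin (a point): Hook that holds the basket at the start: point on the upright round stop pin (10 mm diameter) at the arm's end, 98 mm from the hinge axis, 20 mm above the arm's top; the pin's rounded top is 10 mm higher (210 mm above the bench). Moves with the arm; a good place to take the hook from above.
- full_hook_seat (a point): Hook that holds the basket at the start: point on the flat top of the arm, 50 mm from the hinge axis, where the basket's handle should rest. The arm is a steel bar 10 mm wide, 8 mm thick, top 180 mm above the bench. Moves with the arm.
- free_hook (a joint): Empty steel hook on the other rod rack, above the drip tray, folded or nearly so at the start: angle of its arm about the upright hinge pin, rad. 0 = folded flat (arm parallel to the rack's side board, pointing towards the robot), 1.571 = swung fully out to its stop, square to the board. Light friction (0.06 N m, 0.6 N at the arm's end) keeps it where it is left; no spring or latch.
- free_hook_hinge (a point): Empty hook above the drip tray: on the hinge axis, level with the arm's top (180 mm above the bench). Turned with the rack (up to 0.2 rad from world axes): x along the side board away from the robot, y square out from the board, z up. Folded arm points to -x, swung-out arm to +y. Board face at y = -26 mm; rack reaches to y = -136 mm, x = -80 to 120 mm (rods to 215 mm), top at 190 mm; hinge head at 203 mm.
- free_hook_pin (a point): Empty hook above the drip tray: point on the upright round stop pin (10 mm diameter) at the arm's end, 98 mm from the hinge axis, 20 mm above the arm's top; the pin's rounded top is 10 mm higher (210 mm above the bench). Moves with the arm; a good place to take the hook from above.
- free_hook_seat (a point): Empty hook above the drip tray: point on the flat top of the arm, 50 mm from the hinge axis, where the basket's handle should rest. The arm is a steel bar 10 mm wide, 8 mm thick, top 180 mm above the bench. Moves with the arm.
- basket_handle (a point): Grip point of the wire basket's stiff handle, an inverted U of flat steel strip. Midway between its two upright legs, 113 mm above the basket's underside, 18.5 mm below the handle's top, 15.5 mm below the inner face of the top bar. Legs at +-24 mm along the point's x: 51 mm over the outside, 45 mm inside; strip 14 mm wide (along y), 3 mm thick. The hook's arm runs through it along y.
- basket_center (a point): Middle of basket and handle, on its axis, 66 mm above the underside; z up. Round steel wire basket 77 mm across, rim at 50 mm, handle's top at 131.5 mm; the handle is open from its top bar down to the rim, its legs upright from 72 mm up. With three glass marbles in it 0.25 to 0.4 kg.
- drip_tray: Square aluminium drip tray, 110 x 100 x 13 mm, on the bench below the place where the empty hook swings out. Origin: centre of its underside. Stays where it is.
- marble0_center (a point): Centre of a glass marble 22 mm in diameter, lying in the basket.
- marble1_center (a point): Centre of a glass marble 22 mm in diameter, lying in the basket.
- marble2_center (a point): Centre of a glass marble 22 mm in diameter, lying in the basket.
- pliers: Bystander: flat-nosed pliers 160 mm long lying on the bench below the basket's hook, 12 mm high. Origin: on the bench near their middle.
- dish: Bystander: small clay dish, 64 mm across, 26 mm high, beside the drip tray. Origin: centre of its underside.
- paddle: Bystander: graphite marvering paddle 210 mm long, 24 mm high, lying on the bench below the basket's hook. Origin: on the bench near its middle.
- paperweight: Bystander: domed glass paperweight, 68 mm across, 43 mm high. Origin: centre of its underside.
- rod_rest: Bystander: steel rod rest 75 x 50 mm with three V notches, 35 mm high. Origin: centre of its underside.
- crock: Bystander: clay crock 108 mm across, with rods and tools in it up to about 240 mm, behind and between the racks. Origin: centre of its underside.
There are look-alikes about, which are no part of the job. Of the things that look like the drip_tray, take the one that is nearest to the robot's base at the start. Of the things that look like the part that bears basket_handle, the smaller one is meant.

How it is judged:
On the way, in this order (a step that is already met when the one before it is completed fails the run):
1. the folded hook over the drip tray is swung right out (value of joint free_hook above 1.35 rad), for 0.2 s.
2. the basket hangs by its handle on that hook, let go (value of joint free_hook above 1.35 rad and contact force between basket and free_hook above 1 N and horizontal distance between basket_handle and free_hook_seat below 0.04 m and angle between basket_center's own z axis and vertical below 0.2 rad and contact force between basket and the fingers below 0.05 N), for 0.3 s.
At the end, for the whole second after the job is handed in: Basket upright (0.2 rad) and still, hanging by its handle within 40 mm of the seat of the hook over the drip tray and within 50 mm of the tray's centre, three marbles in it; that hook out (over 1.35 rad); the emptied hook folded (under 0.15 rad); other things within 25 mm (all of step 2 and horizontal distance between basket_center and drip_tray below 0.05 m and linear speed of basket below 0.06 m/s and value of joint full_hook below 0.15 rad and velocity of joint full_hook below 0.1 rad/s and distance between each of marble0_center, marble1_center, marble2_center and basket_center below 0.07 m); the robot touches nothing.
It fails at once if a marble leaves the basket (distance between any of marble0_center, marble1_center, marble2_center and basket_center above 0.09 m).
It fails at once if the basket is let fall (moves faster than 0.5 m/s out of the fingers) (contact force between basket and the fingers below 0.01 N and linear speed of basket above 0.5 m/s).
It fails at once if the drip tray or a bystander is shifted by more than 25 mm (distance of any of drip_tray, pliers, dish, paddle, paperweight, rod_rest, crock from where it was at the start of the episode above 0.025 m).
It also fails if it takes over 69 s, if anything falls off the work surface, if the arm or the gripper's body presses on something with over 40 N, if the wrist force passes 120 N, or if a joint passes its speed limit or range.

## Working session

There is one attempt and no reset: what is moved stays moved. The work goes in short steps, Python scripts to look and compute and a shell command to move; the robot and the scene stay as the last step left them, time stands still between calls to the robot, and variables do not carry over. Pictures are saved under pics/ and viewed, at most 10 in all, crops included, and the job is handed in when it is done.

```bash
mkdir -p pics; cat > h.py <<'E'
import numpy as np, cv2
from bench import robot, vision
def pts(s):
    z=s["z_map"]; v,u=np.mgrid[0:480,0:640]
    P=np.stack([(u-s["cx"])/s["fx"]*z,(v-s["cy"])/s["fy"]*z,z],-1)
    W=(P-np.array(s["t"]))@np.array(s["R"]); W[z==0]=np.nan
    return W
def save(s,n): cv2.imwrite("pics/"+n,s["color"][:,:,::-1])
E
python3 - <<'E'
from h import *
for n in("scene","top"):
    s=vision.snapshot(n); save(s,n+"0.png"); np.savez(n+"0.npz",**s)
    print(n,s["fx"],s["cx"],s["cy"],-np.array(s["R"]).T@s["t"],np.round(s["R"],3).tolist())
o=robot.get_obs();print(o)
E
```

```text
scene 501.94334685453305 320.9035526031571 238.46851510390678 [ 1.15685704 -0.61475989  0.92928811] [[0.616, 0.788, 0.004], [0.556, -0.431, -0.711], [-0.558, 0.44, -0.703]]
top 539.7089102534086 309.417975580522 242.26450294743583 [ 0.24931961 -0.07944809  1.32783837] [[-0.046, -0.999, 0.001], [-0.971, 0.045, -0.235], [0.235, -0.011, -0.972]]
{'time': 0.1, 'joint_positions': array([-1.28213289e+00,  8.78965601e-02,  1.37207890e+00,  1.40398475e-05,
        1.68357963e+00, -1.03105097e-01]), 'qvel': array([ 0.00057154, -0.00131247, -0.00489128, -0.00010312,  0.0002536 ,
       -0.00095206]), 'joint_torque': array([ 2.34555773e-03, -3.41253698e+01, -3.03300726e+01,  7.20361364e-02,
        3.04913137e-02, -1.00506222e-04]), 'tool_pos': array([ 0.20986346, -0.5078684 ,  0.20442504]), 'ee_rot': array([-3.13964207e+00, -2.15858450e-04,  3.91769888e-01]), 'wrist_force': array([-0.40892434,  0.01571625,  0.16996482]), 'wrist_torque': array([ 0.05234131,  0.01515734, -0.00936666]), 'finger_force': 0.0, 'width': 0.09408578171945979}
```

View pics/scene0.png

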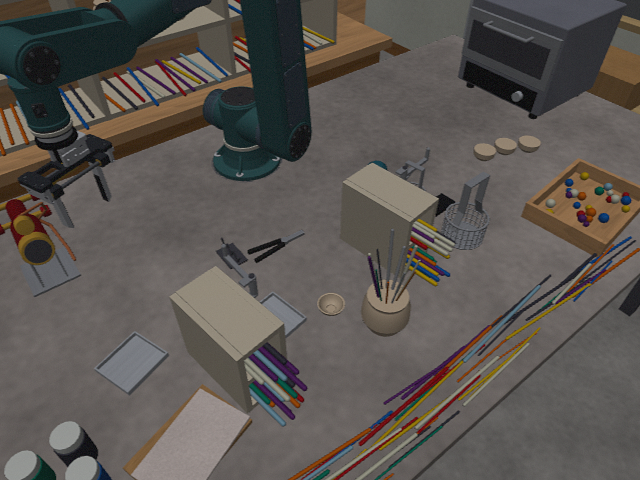

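View pics/top0.png

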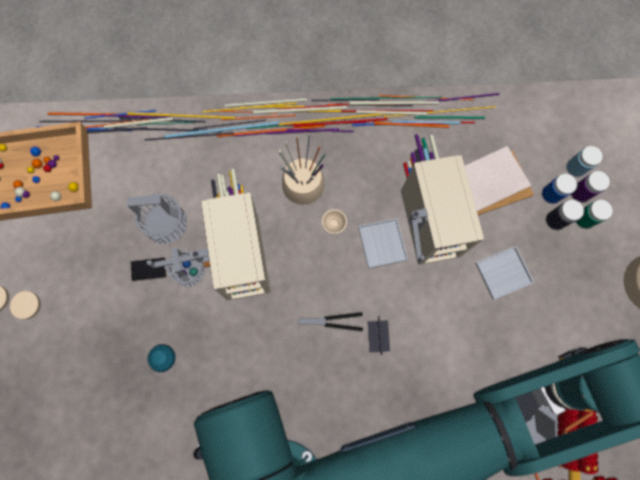

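The scene view shows the full basket behind the left rack. In the top view it hangs at (185,265) from the rack at (235,240). The free rack is at (447,210) with its folded hook at (420,230), and the right drip tray is at (383,243). Next I'll fit the geometry.

```bash
cat > m.py <<'E'
from h import *
s=vision.snapshot("top"); W=pts(s); Z=W[...,2]; c=s["color"]
def comp(m,mn=60):
    n,l,st,ce=cv2.connectedComponentsWithStats(m.astype(np.uint8)); return [(l==i) for i in range(1,n) if st[i,4]>mn]
for (u0,u1) in((190,280),(400,490)):
    m=(abs(Z-.19)<.008); m[:, :u0]=0; m[:,u1:]=0; m[:150]=0;m[310:]=0
    m=max(comp(m),key=lambda a:a.sum()); p=W[m][:,:2].astype(np.float32)
    r=cv2.minAreaRect(p*1000); b=cv2.boxPoints(r)/1000
    a=np.array([1.,0]); 
    e=[b[1]-b[0],b[2]-b[1]]; e=max(e,key=np.linalg.norm); ex=e/np.linalg.norm(e); ex*=np.sign(ex[0]); ey=np.array([-ex[1],ex[0]])
    cen=np.array(r[0])/1000; hinge=cen-20e-3*ex+81e-3*ey
    print("rack size",r[1],"yaw",np.arctan2(ex[1],ex[0]),"cen",cen,"hinge",hinge,"outseat",hinge+.05*ey,"outpin",hinge+.098*ey,"foldpin",hinge-.098*ex)
    # points around hook higher than .17 beside board
    d=W[...,:2]-hinge; q=np.stack([d@ex,d@ey],-1)
    for lo,hi in((.172,.188),(.193,.203),(.203,.218)):
        k=(Z>lo)&(Z<hi)&(q[...,1]>-.02)&(q[...,1]<.13)&(abs(q[...,0])<.13)
        if k.any(): print(lo,k.sum(),np.round(np.percentile(q[k],[2,50,98],axis=0),3).tolist())
    h=Z[200:290,:]
# tray
m=(abs(Z-.012)<.02)&(cv2.cvtColor(c,cv2.COLOR_RGB2HSV)[...,2]>0); 
g=c.astype(int); m=(g[...,2]-g[...,0]>8)&(abs(Z)<.03); 
for k in comp(m,300):
    p=W[k]; print("bluish",np.round(np.nanmean(p,0),3),k.sum(),np.round(cv2.minAreaRect((p[:,:2]*1000).astype(np.float32)),1) if 0 else cv2.minAreaRect((p[:,:2]*1000).astype(np.float32)))
big=[cv2.resize(c[a:a+90,b:b+120],None,fx=3.3,fy=3.3,interpolation=cv2.INTER_CUBIC) for a,b in((190,130),(190,360))]
s2=vision.snapshot("scene"); c2=s2["color"]
big2=[cv2.resize(c2[a:a+90,b:b+120],None,fx=3.3,fy=3.3,interpolation=cv2.INTER_CUBIC) for a,b in((150,380),(225,200))]
cv2.imwrite("pics/crop1.png",np.vstack([np.hstack(big),np.hstack(big2)])[...,::-1])
E
python3 m.py
```

```text
rack size (201.6940155029297, 114.98568725585938) yaw 0.13762012 cen [0.53760266 0.07715876] hinge [0.50667968 0.15464921] outseat [0.49982037 0.20417648] outpin [0.49323544 0.25172265] foldpin [0.40960624 0.14120497]
0.172 358 [[-0.025, -0.002], [-0.002, 0.045], [0.023, 0.092]]
0.193 77 [[-0.008, -0.019], [-0.001, -0.008], [0.008, 0.093]]
0.203 36 [[-0.008, -0.018], [-0.001, 0.046], [0.006, 0.098]]
rack size (202.05538940429688, 144.73280334472656) yaw 0.13446426 cen [ 0.60329498 -0.38741794] hinge [ 0.57261671 -0.3098303 ] outseat [ 0.56591374 -0.26028163] outpin [ 0.55947888 -0.21271492] foldpin [ 0.47550133 -0.32296812]
0.172 213 [[-0.099, -0.018], [-0.05, -0.01], [-0.002, -0.002]]
0.193 37 [[-0.103, -0.019], [-0.005, -0.013], [0.006, -0.001]]
0.203 27 [[-0.102, -0.019], [-0.097, -0.008], [0.003, -0.003]]
bluish [ 0.888 -0.456  0.011] 403 ((885.5531616210938, -453.2616882324219), (32.34328079223633, 249.47467041015625), 0.9845743775367737)
bluish [0.885 0.123 0.011] 584 ((887.66064453125, 124.5785903930664), (23.479846954345703, 304.0652160644531), 4.919437408447266)
bluish [0.639 0.285 0.005] 622 ((636.9447631835938, 286.36224365234375), (76.95877075195312, 73.68058013916016), 53.22142791748047)
bluish [ 0.559 -0.278  0.004] 1572 ((557.2914428710938, -277.7817687988281), (108.449462890625, 98.61793518066406), 9.991402626037598)
bluish [ 0.469 -0.576  0.004] 1635 ((468.9753112792969, -573.636962890625), (97.68877410888672, 110.80538940429688), 19.481094360351562)
bluish [ 0.073 -0.051  0.014] 377 ((70.18800354003906, -48.7313232421875), (73.96200561523438, 37.202964782714844), 58.912750244140625)
```

View pics/crop1.png

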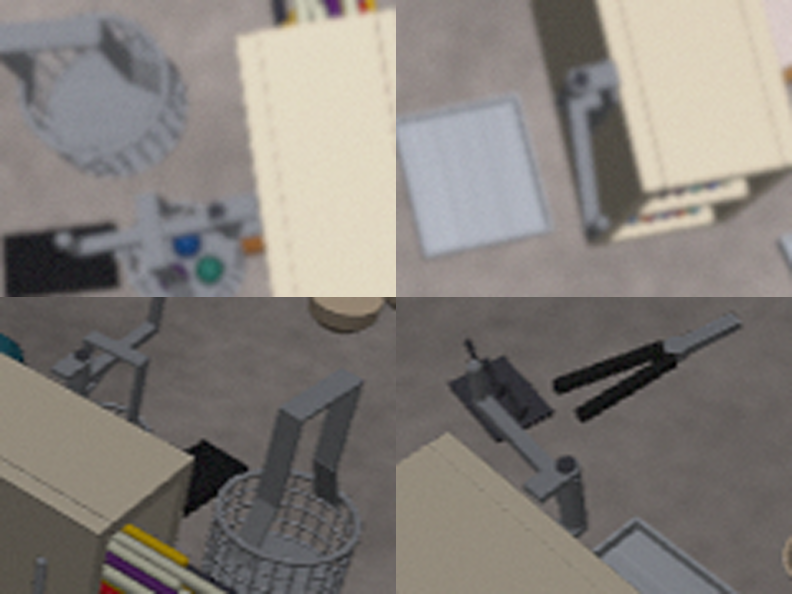

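```bash
cat > m2.py <<'E'
from h import *
H={"full":(np.array([.5067,.1546]),.1376),"free":(np.array([.5726,-.3198]),.1345)}
def look(tag=""):
  for n in("top","scene"):
    W=pts(vision.snapshot(n)); Z=W[...,2]
    for k,(h,a) in H.items():
        ex=np.array([np.cos(a),np.sin(a)]); ey=np.array([-ex[1],ex[0]]); d=W[...,:2]-h; q=np.stack([d@ex,d@ey],-1)
        m=(Z>.196)&(Z<.222)&(q[...,1]>-.022)&(q[...,1]<.13)&(abs(q[...,0])<.13)
        N,l,st,ce=cv2.connectedComponentsWithStats(m.astype(np.uint8))
        for i in range(1,N):
            if st[i,4]>5:
                p=W[l==i]; print(n,k,"post n",st[i,4],"xyz",np.round(((p.min(0)+p.max(0))/2),3),"med",np.round(np.median(p,0),3),"q",np.round(np.median(q[l==i],0),3))
        m=(abs(Z-.182)<.006)&(q[...,1]>.01)&(q[...,1]<.12)&(abs(q[...,0])>.009)&(abs(q[...,0])<.035)
        if m.sum()>10: print(n,k,"handle bar q",np.round(np.percentile(q[m],[3,50,97],axis=0),3).tolist(), "world",np.round(np.median(W[m],0),3),m.sum())
        b=(abs(Z-.18)<.006)&(q[...,1]>-.022)&(q[...,1]<.12)&(np.hypot(*np.moveaxis(q,-1,0))<.1)&(np.hypot(*np.moveaxis(q,-1,0))>.02)
        p=q[b]
        if len(p)>20: print(n,k,"arm dir",np.round(np.median(np.arctan2(p[:,1],-p[:,0])),3))
        # board edge
        m=(abs(Z-.19)<.006)&(abs(q[...,0])<.1)&(q[...,0]>-.075)&(q[...,1]<-.022)&(q[...,1]>-.15); print(n,k,"board top q",np.round(np.percentile(q[m],[1,99],axis=0),3).tolist())
look()
E
python3 m2.py
```

```text
top full post n 94 xyz [0.509 0.146 0.201] med [0.508 0.145 0.2  ] q [-0.   -0.01]
top full post n 24 xyz [0.491 0.248 0.206] med [0.49  0.247 0.207] q [-0.003  0.094]
top full handle bar q [[-0.026, 0.038], [-0.01, 0.044], [0.024, 0.052]] world [0.491 0.198 0.183] 106
top full arm dir 1.539
top full board top q [[-0.074, -0.138], [0.098, -0.03]]
top free post n 75 xyz [ 0.575 -0.33   0.201] med [ 0.573 -0.33   0.2  ] q [ 0.   -0.01]
top free post n 24 xyz [ 0.476 -0.329  0.206] med [ 0.475 -0.328  0.206] q [-0.098  0.005]
top free arm dir -0.003
top free board top q [[-0.073, -0.141], [0.098, -0.033]]
scene full post n 22 xyz [0.494 0.246 0.204] med [0.494 0.245 0.204] q [0.001 0.091]
scene full post n 46 xyz [0.509 0.145 0.2  ] med [0.512 0.145 0.199] q [ 0.003 -0.01 ]
scene full handle bar q [[-0.024, 0.037], [0.011, 0.042], [0.026, 0.052]] world [0.512 0.197 0.181] 63
scene full arm dir 1.587
scene full board top q [[-0.073, -0.14], [0.098, -0.03]]
scene free post n 32 xyz [ 0.479 -0.33   0.203] med [ 0.48  -0.332  0.205] q [-0.094  0.001]
scene free post n 77 xyz [ 0.576 -0.33   0.2  ] med [ 0.577 -0.331  0.2  ] q [ 0.003 -0.012]
scene free arm dir -0.035
scene free board top q [[-0.073, -0.143], [0.098, -0.035]]
```

```bash
cat > g.py <<'E'
import sys
from h import *
from scipy.spatial.transform import Rotation as Ro
def frame(k):
    h,a={"full":((.5073,.1506),.1376),"free":((.5735,-.327),.1345)}[k]
    return np.array(h),a
def go(xy,z,yaw):
    o=robot.get_obs(); R=Ro.from_euler("xyz",o["ee_rot"]); p=np.array(o["tool_pos"])
    t=np.array([*xy,z]); d=R.inv().apply(t-p)*1000
    dy=-(np.degrees(yaw-o["ee_rot"][2])+180)%360-180 if 0 else -((np.degrees(yaw-o["ee_rot"][2])+180)%360-180)
    d2=Ro.from_euler("xyz",[np.pi,0,yaw]).inv().apply(t-p)*1000
    print("tcp",p.round(4),"rpy",np.round(o["ee_rot"],3),"target",t.round(4),"shift mm now",d.round(1),"turn z deg",round(dy,1),"| shift after turn",d2.round(1),"t",round(o["time"],2),"F",np.round(o["wrist_force"],1),"w",round(o["width"],4))
def rel(k,x,y):
    h,a=frame(k); return h+np.array([np.cos(a)*x-np.sin(a)*y,np.sin(a)*x+np.cos(a)*y])
def arc(r,th): # tool-frame shift for turning th about hinge, r=tool pos rel. hinge in tool frame (mm)
    c,s=np.cos(th),np.sin(th); return (np.array([[c,-s],[s,c]])-np.eye(2))@np.array(r)
E
python3 - <<'E'
from g import *
go(rel("free",-.098,-.013),.187,.1345+np.pi/2)
print(arc((-13,-98),np.radians(7.5)))
E
python3 -m crank '[[1,[0,0,-0.04],[0,0,0]],[1,[0,0,0],[0,0,-8]],[1,[0,0,0],[0,0,-8]],[1,[0,0,0],[0,0,-8]],[1,[0,0,0],[0,0,-8]],[1,[0,0,0],[0,0,-8]],[1,[0,0,0],[0,0,-8]],[1,[0,0,0],[0,0,-8]]]'
```

```text
tcp [ 0.21   -0.5082  0.2051] rpy [-3.141 -0.     0.392] target [ 0.4781 -0.353   0.187 ] shift mm now [307.1 -41.   18.2] turn z deg -75.3 | shift after turn [117.8 286.5  18.1] t 0.3 F [ 0.3 -0.2  0.1] w 0.0946
[12.90278364 -0.85843691]
time: 1.1
tool_pos: [0.21, -0.5083, 0.2454]
ee_rot: [-3.142, -0.0, 1.375]
wrist_force: [0.2, -0.1, -0.3]
width: 0.0334
finger_force: 0.0
```

```bash
python3 -m crank '[[1,[0,0,0],[0,0,-8]],[1,[0,0,0],[0,0,-8]],[1,[0,0,0],[0,0,-3]],[1,[0.014,0.036,0],[0,0,0]],[1,[0.014,0.036,0],[0,0,0]],[1,[0.015,0.036,0],[0,0,0]],[1,[0.015,0.036,0],[0,0,0]],[1,[0.015,0.036,0],[0,0,0]]]'; python3 -m crank '[[1,[0.015,0.036,0],[0,0,0]],[1,[0.015,0.036,0],[0,0,0]],[1,[0.015,0.035,0],[0,0,0]],[1,[0,0,0],[0,0,0]]]';python3 - <<'E'
from g import *
go(rel("free",-.098,-.013),.187,.1345+np.pi/2)
E
```

```text
time: 1.9
tool_pos: [0.3802, -0.4117, 0.2455]
ee_rot: [3.142, 0.0, 1.701]
wrist_force: [-0.3, 0.4, 0.1]
width: 0.0003
finger_force: 0.0
time: 2.3
tool_pos: [0.4825, -0.3513, 0.2448]
ee_rot: [3.141, -0.002, 1.707]
wrist_force: [-0.8, -0.7, -0.3]
width: 0.0005
finger_force: 0.0
tcp [ 0.4825 -0.3513  0.2448] rpy [ 3.141e+00 -2.000e-03  1.707e+00] target [ 0.4781 -0.353   0.187 ] shift mm now [-1.3 -4.6 57.7] turn z deg 0.1 | shift after turn [-1.2 -4.6 57.8] t 2.3 F [-0.8 -0.7 -0.3] w 0.0005
```

```bash
python3 -m crank '[[1,[-0.001,-0.003,0.02],[0,0,0]],[1,[0,0,0.02],[0,0,0]],[1,[0,0,0.018],[0,0,0]],[1,[0,0,0],[0,0,0]]]'; python3 -m crank '[[1,[0.0129,-0.0009,0],[0,0,7.5]],[1,[0.0129,-0.0009,0],[0,0,7.5]],[1,[0.0129,-0.0009,0],[0,0,7.5]],[1,[0.0129,-0.0009,0],[0,0,7.5]]]'
python3 - <<'E'
from g import *
h,a=frame("free"); th=np.radians(30); c,s=np.cos(-th),np.sin(-th)
r=np.array([-.098,-.013]); go(rel("free",*(np.array([[c,-s],[s,c]])@r)),.187,a+np.pi/2-th)
import m2
E
```

```text
time: 2.7
tool_pos: [0.4744, -0.3549, 0.184]
ee_rot: [-3.137, -0.005, 1.7]
wrist_force: [0.6, 0.3, -0.3]
width: 0.0005
finger_force: 0.0
time: 3.1
tool_pos: [0.4756, -0.305, 0.1889]
ee_rot: [3.141, 0.002, 1.17]
wrist_force: [0.3, -1.2, -0.4]
width: 0.0004
finger_force: 0.5
tcp [ 0.4756 -0.305   0.1889] rpy [3.141e+00 2.000e-03 1.170e+00] target [ 0.4779 -0.3019  0.187 ] shift mm now [3.9 0.9 1.9] turn z deg -0.6 | shift after turn [3.8 1.  1.9] t 3.1 F [ 0.3 -1.2 -0.4] w 0.0004
top full post n 89 xyz [0.509 0.146 0.202] med [0.508 0.144 0.201] q [-0.   -0.01]
top full post n 25 xyz [0.491 0.248 0.204] med [0.491 0.247 0.208] q [-0.003  0.094]
top full handle bar q [[-0.026, 0.038], [-0.01, 0.045], [0.024, 0.051]] world [0.491 0.199 0.183] 100
top full arm dir 1.538
top full board top q [[-0.073, -0.137], [0.098, -0.029]]
top free board top q [[0.029, -0.142], [0.099, -0.032]]
scene full post n 23 xyz [0.494 0.245 0.203] med [0.495 0.246 0.205] q [0.001 0.092]
scene full post n 41 xyz [0.509 0.144 0.199] med [0.509 0.147 0.199] q [ 0.    -0.007]
scene full handle bar q [[-0.024, 0.036], [0.011, 0.042], [0.025, 0.051]] world [0.511 0.197 0.181] 63
scene full arm dir 1.582
scene full board top q [[-0.073, -0.141], [0.098, -0.031]]
scene free post n 107 xyz [ 0.486 -0.302  0.209] med [ 0.487 -0.305  0.207] q [-0.083  0.026]
scene free post n 77 xyz [ 0.577 -0.331  0.2  ] med [ 0.577 -0.331  0.2  ] q [ 0.003 -0.012]
scene free handle bar q [[-0.033, 0.011], [-0.031, 0.013], [-0.024, 0.016]] world [ 0.54  -0.311  0.179] 11
scene free arm dir 0.399
scene free board top q [[-0.073, -0.143], [0.098, -0.035]]
```

```bash
python3 -m crank '[[1,[0.0135,-0.0009,0],[0,0,7.5]],[1,[0.0135,-0.0009,0],[0,0,7.5]],[1,[0.0129,-0.0009,0],[0,0,7.5]],[1,[0.0129,-0.0009,0],[0,0,7.5]],[1,[0.0129,-0.0009,0],[0,0,7.5]],[1,[0.0129,-0.0009,0],[0,0,7.5]],[1,[0.0129,-0.0009,0],[0,0,7.5]],[1,[0.0129,-0.0009,0],[0,0,7.5]]]'; python3 -m crank '[[1,[0.001,0,0],[0,0,0]],[1,[0,0,0],[0,0,0]]]'
python3 - <<'E'
from g import *
h,a=frame("free"); th=np.radians(90); c,s=np.cos(-th),np.sin(-th)
r=np.array([-.098,-.013]); go(rel("free",*(np.array([[c,-s],[s,c]])@r)),.187,a+np.pi/2-th)
import m2
E
```

```text
time: 4.0
tool_pos: [0.5465, -0.2337, 0.1883]
ee_rot: [3.141, 0.0, 0.127]
wrist_force: [-1.5, 0.0, 1.1]
width: 0.0006
finger_force: 0.5
time: 4.2
tool_pos: [0.5477, -0.2337, 0.188]
ee_rot: [3.141, -0.001, 0.134]
wrist_force: [-1.1, -1.1, 1.2]
width: 0.0004
finger_force: 0.0
tcp [ 0.5477 -0.2337  0.188 ] rpy [ 3.141e+00 -1.000e-03  1.340e-01] target [ 0.5475 -0.2316  0.187 ] shift mm now [ 0.1 -2.1  1. ] turn z deg -0.0 | shift after turn [ 0.1 -2.1  1. ] t 4.2 F [-1.1 -1.1  1.2] w 0.0004
top full post n 90 xyz [0.509 0.146 0.2  ] med [0.507 0.146 0.201] q [-0.    -0.009]
top full post n 24 xyz [0.491 0.248 0.205] med [0.49  0.247 0.208] q [-0.003  0.093]
top full handle bar q [[-0.026, 0.038], [-0.01, 0.044], [0.024, 0.051]] world [0.491 0.198 0.183] 107
top full arm dir 1.546
top full board top q [[-0.073, -0.138], [0.098, -0.029]]
top free board top q [[-0.074, -0.141], [0.096, -0.034]]
scene full post n 21 xyz [0.493 0.248 0.204] med [0.496 0.246 0.203] q [0.001 0.092]
scene full post n 46 xyz [0.509 0.145 0.2  ] med [0.51  0.147 0.199] q [ 0.002 -0.008]
scene full handle bar q [[-0.024, 0.035], [0.011, 0.041], [0.026, 0.05]] world [0.511 0.196 0.181] 63
scene full arm dir 1.593
scene full board top q [[-0.073, -0.14], [0.098, -0.029]]
scene free post n 155 xyz [ 0.554 -0.235  0.209] med [ 0.556 -0.237  0.209] q [-0.005  0.084]
scene free post n 79 xyz [ 0.577 -0.33   0.201] med [ 0.577 -0.331  0.199] q [ 0.003 -0.012]
scene free arm dir 1.625
scene free board top q [[-0.073, -0.143], [0.099, -0.035]]
```

```bash
python3 -m crank '[[1,[0.002,0,0],[0,0,0]],[1,[0,0,0],[0,0,0]],[1,[-0.006,0,-0.03],[0,0,0]],[1,[-0.02,0,-0.045],[0,0,0]],[1,[-0.04,0,0],[0,0,0]],[0,[-0.04,0,0],[0,0,0]]]'; python3 -m crank '[[0,[0,0,0],[0,0,-8.5]],[0,[0,0,0],[0,0,-8.5]],[0,[0,0,0],[0,0,-8.5]],[0,[0,0,0],[0,0,-8.5]],[0,[0,0,0],[0,0,-8.5]],[0,[0,0,0],[0,0,-8.5]],[0,[0,0,0],[0,0,-8.5]],[0,[0,0,0],[0,0,-8.5]]]'
python3 -m crank '[[0,[0,0,0],[0,0,-8.5]],[0,[0,0,0],[0,0,-8.5]],[0,[0,0,0],[0,0,-5.2]]]'
python3 - <<'E'
from g import *
go(rel("full",0,.048),.26,.1376+np.pi/2)
import m2
p=rel("full",0,.048)
for n in("scene","top"):
    W=pts(vision.snapshot(n)); d=W[...,:2]-p; a=.1376
    x=d@[np.cos(a),np.sin(a)];y=d@[-np.sin(a),np.cos(a)]
    m=(W[...,2]>.12)&(x>.03)&(x<.12)&(abs(y)<.13); 
    print(n,m.sum(), np.round(np.percentile(np.c_[x[m],y[m],W[m][:,2]],[0,50,100],axis=0),3).tolist() if m.any() else "")
E
```

```text
time: 4.9
tool_pos: [0.4447, -0.247, 0.2647]
ee_rot: [3.138, -0.005, 0.132]
wrist_force: [-0.4, -0.4, -0.8]
width: 0.0056
finger_force: 0.0
time: 5.7
tool_pos: [0.4448, -0.2465, 0.2626]
ee_rot: [3.14, -0.0, 1.324]
wrist_force: [0.6, -0.7, -0.4]
width: 0.0694
finger_force: 0.0
time: 6.0
tool_pos: [0.4448, -0.2465, 0.2626]
ee_rot: [3.14, 0.0, 1.71]
wrist_force: [0.3, -0.2, -0.5]
width: 0.0922
finger_force: 0.0
tcp [ 0.4448 -0.2465  0.2626] rpy [3.14 0.   1.71] target [0.5007 0.1981 0.26  ] shift mm now [432.6 117.1   2.6] turn z deg 0.1 | shift after turn [432.8 116.4   2.6] t 6.0 F [ 0.3 -0.2 -0.5] w 0.0922
top full post n 89 xyz [0.508 0.146 0.201] med [0.508 0.145 0.2  ] q [-0.   -0.01]
top full post n 25 xyz [0.491 0.249 0.206] med [0.49  0.247 0.206] q [-0.004  0.094]
top full handle bar q [[-0.026, 0.038], [-0.011, 0.045], [0.024, 0.052]] world [0.49  0.199 0.183] 106
top full arm dir 1.537
top full board top q [[-0.073, -0.137], [0.098, -0.029]]
top free board top q [[-0.072, -0.142], [0.099, -0.035]]
scene full post n 22 xyz [0.493 0.246 0.203] med [0.495 0.246 0.203] q [0.001 0.092]
scene full post n 45 xyz [0.51  0.146 0.2  ] med [0.509 0.147 0.199] q [ 0.001 -0.008]
scene full handle bar q [[-0.025, 0.035], [0.01, 0.042], [0.026, 0.051]] world [0.511 0.198 0.181] 62
scene full arm dir 1.597
scene full board top q [[-0.073, -0.14], [0.098, -0.031]]
scene free post n 32 xyz [ 0.562 -0.23   0.203] med [ 0.563 -0.231  0.205] q [0.003 0.089]
scene free post n 75 xyz [ 0.576 -0.33   0.2  ] med [ 0.578 -0.332  0.199] q [ 0.003 -0.012]
scene free arm dir 1.628
scene free board top q [[-0.073, -0.143], [0.098, -0.035]]
scene 856 [[0.03, -0.13, 0.12], [0.094, -0.101, 0.188], [0.12, -0.072, 0.193]]
top 1028 [[0.03, -0.13, 0.182], [0.074, -0.101, 0.19], [0.12, -0.072, 0.197]]
```

```bash
python3 -m crank '[[0,[0.045,0,0],[0,0,0]],[0,[0.048,0,0],[0,0,0]],[0,[0.048,0,0],[0,0,0]],[0,[0.048,0,0],[0,0,0]],[0,[0.048,0.012,0],[0,0,0]],[0,[0.048,0.012,0],[0,0,0]],[0,[0.048,0.012,0],[0,0,0]],[0,[0.048,0.012,0],[0,0,0]]]'; python3 -m crank '[[0,[0.04,0.02,0],[0,0,0]],[0,[0.012,0.02,0],[0,0,0]],[0,[0,0.02,0],[0,0,0]],[0,[0,0.009,0],[0,0,0]],[0,[0,0,0],[0,0,0]]]'
python3 - <<'E'
from g import *
go(rel("full",0,.048),.1455,.1376+np.pi/2)
E
```

```text
time: 7.0
tool_pos: [0.4412, 0.1397, 0.2629]
ee_rot: [3.14, -0.0, 1.703]
wrist_force: [-0.3, -0.6, -1.2]
width: 0.0939
finger_force: 0.0
time: 7.5
tool_pos: [0.5032, 0.1981, 0.2617]
ee_rot: [-3.14, 0.0, 1.703]
wrist_force: [-0.5, 1.5, -0.3]
width: 0.0941
finger_force: 0.0
tcp [0.5032 0.1981 0.2617] rpy [-3.14   0.     1.703] target [0.5007 0.1981 0.1455] shift mm now [  0.4  -2.3 116.2] turn z deg -0.3 | shift after turn [  0.4  -2.5 116.2] t 7.5 F [-0.5  1.5 -0.3] w 0.0941
```

```bash
python3 -m crank '[[0,[0,-0.0025,0.025],[0,0,0]],[0,[0,0,0.03],[0,0,0]],[0,[0,0,0.03],[0,0,0]],[0,[0,0,0.02],[0,0,0]],[0,[0,0,0.011],[0,0,0]],[0,[0,0,0],[0,0,0]]]'
python3 - <<'E'
from g import *
go(rel("full",0,.048),.1455,.1376+np.pi/2)
s=vision.snapshot("scene")["color"];t=vision.snapshot("top")["color"]
f=lambda c,a,b:cv2.resize(c[a:a+120,b:b+130],None,fx=3,fy=3,interpolation=cv2.INTER_CUBIC)
cv2.imwrite("pics/g1.png",np.hstack([f(s,120,350),f(t,190,120)])[...,::-1])
E
```

```text
time: 8.1
tool_pos: [0.4989, 0.1972, 0.1451]
ee_rot: [-3.139, 0.0, 1.703]
wrist_force: [0.9, 0.4, -0.3]
width: 0.094
finger_force: 0.0
tcp [0.4989 0.1972 0.1451] rpy [-3.139  0.     1.703] target [0.5007 0.1981 0.1455] shift mm now [ 0.7  1.9 -0.4] turn z deg -0.3 | shift after turn [ 0.7  1.9 -0.4] t 8.1 F [ 0.9  0.4 -0.3] w 0.094
```

View pics/g1.png

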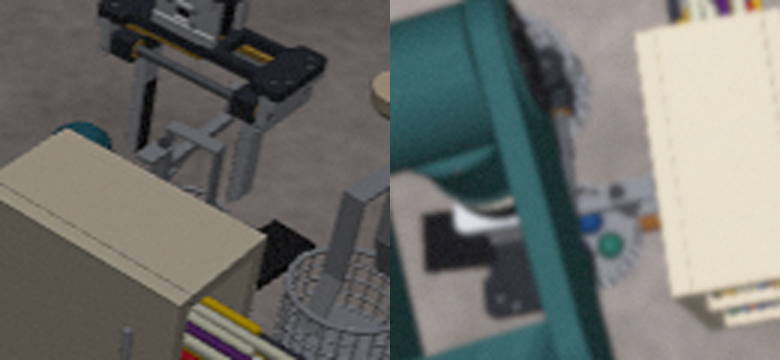

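The crop shows the open fingers straddling the handle's two legs (handle bar at about (200,140), fingers at (145,110) and (250,145)). I'll close on it.

```bash
python3 -m crank '[[0.3,[0,0.001,0],[0,0,0]],[0.4,[0,0,0],[0,0,0]],[0.5,[0,0,0],[0,0,0]],[0.6,[0,0,0],[0,0,0]],[0.7,[0,0,0],[0,0,0]],[0.7,[0,0,0],[0,0,0]]]'
```

```text
time: 8.8
tool_pos: [0.5011, 0.1981, 0.1465]
ee_rot: [-3.141, -0.0, 1.704]
wrist_force: [0.2, 0.5, 1.0]
width: 0.0509
finger_force: 29.9
```

```bash
python3 -m crank '[[0.7,[0,0,-0.005],[0,0,0]],[0.7,[0,0,-0.01],[0,0,0]],[0.7,[0,0,-0.01],[0,0,0]],[0.7,[0,0,-0.01],[0,0,0]],[0.7,[0,0,-0.01],[0,0,0]],[0.7,[0,0,-0.005],[0,0,0]],[0.7,[0,0,0],[0,0,0]]]'
python3 - <<'E'
from g import *
go(rel("full",0,.140),.197,.1376+np.pi/2)
W=pts(vision.snapshot("scene"));p=rel("full",0,.048);d=W[...,:2]-p
m=(np.hypot(d[...,0],d[...,1])<.045)&(W[...,2]>.17)&(W[...,2]<.25)
print(np.round(np.histogram(W[m][:,2],bins=np.arange(.17,.251,.01)),3)[0])
E
```

```text
time: 9.5
tool_pos: [0.5018, 0.1985, 0.198]
ee_rot: [3.139, -0.001, 1.704]
wrist_force: [-0.2, 1.1, -3.0]
width: 0.0509
finger_force: 29.9
tcp [0.5018 0.1985 0.198 ] rpy [ 3.139e+00 -1.000e-03  1.704e+00] target [0.4881 0.2893 0.197 ] shift mm now [91.8 -1.5  1.1] turn z deg -0.2 | shift after turn [91.8 -1.1  1. ] t 9.5 F [-0.2  1.1 -3. ] w 0.0509Traceback (most recent call last):
  File "<stdin>", line 5, in <module>
    return _wrapfunc(a, 'round', decimals=decimals, out=out)
    return _wrapit(obj, method, *args, **kwds)
    conv = _array_converter(obj)
ValueError: setting an array element with a sequence. The requested array has an inhomogeneous shape after 1 dimensions. The detected shape was (2,) + inhomogeneous part.
```

```bash
python3 -m crank '[[0.7,[0.008,0,0],[0,0,0]],[0.7,[0.014,0,0],[0,0,0]],[0.7,[0.018,0,0],[0,0,0]],[0.7,[0.018,0,0],[0,0,0]],[0.7,[0.016,0,0],[0,0,0]],[0.7,[0.011,-0.004,0],[0,0,0]],[0.7,[0.006,-0.01,0],[0,0,0]],[0.7,[0.001,-0.015,0],[0,0,0]]]'; python3 -m crank '[[0.7,[0,-0.02,0],[0,0,0]],[0.7,[0,-0.022,0],[0,0,0]],[0.7,[0,-0.022,0],[0,0,0]],[0.7,[0,-0.022,0],[0,0,0]],[0.7,[0,-0.02,0],[0,0,0]],[0.7,[-0.004,-0.016,0],[0,0,0]],[0.7,[-0.01,-0.01,0],[0,0,0]],[0.7,[-0.016,-0.004,0],[0,0,0]]]'
python3 -m crank '[[0.7,[-0.022,0,0],[0,0,0]],[0.7,[-0.025,0,0],[0,0,0]],[0.7,[-0.025,0,0],[0,0,0]],[0.7,[-0.025,0,0],[0,0,0]],[0.7,[-0.025,0,0],[0,0,0]],[0.7,[-0.025,0,0],[0,0,0]],[0.7,[-0.025,0,0],[0,0,0]],[0.7,[-0.025,0,0],[0,0,0]]]'
python3 - <<'E'
from g import *
go(rel("free",0,.140),.198,.1345+np.pi/2)
E
```

```text
time: 10.35
tool_pos: [0.4594, 0.286, 0.196]
ee_rot: [-3.141, 0.0, 1.705]
wrist_force: [0.1, -0.0, -3.8]
width: 0.0506
finger_force: 29.9
time: 11.15
tool_pos: [0.3276, 0.2372, 0.1966]
ee_rot: [3.141, -0.0, 1.706]
wrist_force: [0.7, -0.6, -3.5]
width: 0.051
finger_force: 29.9
time: 11.95
tool_pos: [0.3548, 0.0413, 0.1966]
ee_rot: [3.141, 0.0, 1.704]
wrist_force: [0.0, 0.3, -2.9]
width: 0.0509
finger_force: 29.9
tcp [0.3548 0.0413 0.1966] rpy [3.141 0.    1.704] target [ 0.5547 -0.1883  0.198 ] shift mm now [-254.1  167.6   -1.2] turn z deg -0.1 | shift after turn [-254.3  167.3   -1.4] t 11.95 F [ 0.   0.3 -2.9] w 0.0509
```

```bash
python3 -m crank '[[0.7,[-0.025,0,0],[0,0,0]],[0.7,[-0.025,0,0],[0,0,0]],[0.7,[-0.025,0,0],[0,0,0]],[0.7,[-0.025,0,0],[0,0,0]],[0.7,[-0.025,0.003,0],[0,0,0]],[0.7,[-0.022,0.01,0],[0,0,0]],[0.7,[-0.02,0.015,0],[0,0,0]],[0.7,[-0.02,0.018,0],[0,0,0]]]'; python3 -m crank '[[0.7,[-0.02,0.02,0],[0,0,0]],[0.7,[-0.018,0.02,0],[0,0,0]],[0.7,[-0.014,0.02,0],[0,0,0]],[0.7,[-0.01,0.02,0],[0,0,0]],[0.7,[-0.005,0.018,0],[0,0,0]],[0.7,[0,0.014,0],[0,0,0]],[0.7,[0,0.008,0],[0,0,0]],[0.7,[0,0,0],[0,0,0]]]'
python3 - <<'E'
from g import *
go(rel("free",0,.140),.198,.1345+np.pi/2)
import m2
E
```

```text
time: 12.75
tool_pos: [0.4257, -0.1376, 0.1968]
ee_rot: [3.141, 0.001, 1.703]
wrist_force: [0.1, 1.2, -2.5]
width: 0.0509
finger_force: 29.9
time: 13.55
tool_pos: [0.5541, -0.1869, 0.1962]
ee_rot: [-3.141, -0.0, 1.705]
wrist_force: [0.5, -0.2, -3.2]
width: 0.051
finger_force: 29.9
tcp [ 0.5541 -0.1869  0.1962] rpy [-3.141 -0.     1.705] target [ 0.5547 -0.1883  0.198 ] shift mm now [-1.5  0.5 -1.8] turn z deg -0.0 | shift after turn [-1.5  0.5 -1.8] t 13.55 F [ 0.5 -0.2 -3.2] w 0.051
top full post n 94 xyz [0.508 0.146 0.201] med [0.507 0.146 0.201] q [-0.001 -0.009]
top full post n 26 xyz [0.492 0.248 0.205] med [0.491 0.248 0.208] q [-0.003  0.095]
top full arm dir 1.55
top full board top q [[-0.073, -0.137], [0.098, -0.029]]
top free post n 74 xyz [ 0.575 -0.33   0.202] med [ 0.574 -0.331  0.2  ] q [ 0.    -0.011]
top free arm dir 1.561
top free board top q [[-0.073, -0.141], [0.098, -0.033]]
scene full post n 23 xyz [0.494 0.247 0.203] med [0.496 0.246 0.202] q [0.002 0.093]
scene full post n 49 xyz [0.51  0.145 0.2  ] med [0.51  0.145 0.199] q [ 0.002 -0.01 ]
scene full arm dir 1.592
scene full board top q [[-0.073, -0.14], [0.098, -0.03]]
scene free post n 58 xyz [ 0.526 -0.199  0.209] med [ 0.527 -0.199  0.209] q [-0.029  0.125]
scene free post n 41 xyz [ 0.586 -0.191  0.209] med [ 0.586 -0.193  0.211] q [0.031 0.124]
scene free post n 30 xyz [ 0.563 -0.231  0.203] med [ 0.564 -0.232  0.204] q [0.003 0.088]
scene free post n 75 xyz [ 0.576 -0.33   0.2  ] med [ 0.577 -0.331  0.2  ] q [ 0.003 -0.011]
scene free arm dir 1.626
scene free board top q [[-0.073, -0.143], [0.098, -0.035]]
```

```bash
python3 -m crank '[[0.7,[-0.007,0,-0.001],[0,0,0]],[0.7,[-0.012,0,0],[0,0,0]],[0.7,[-0.015,0,0],[0,0,0]],[0.7,[-0.016,0,0],[0,0,0]],[0.7,[-0.016,0,0],[0,0,0]],[0.7,[-0.014,0,0],[0,0,0]],[0.7,[-0.009,0,0],[0,0,0]],[0.7,[-0.002,0.001,0],[0,0,0]]]'; python3 -m crank '[[0.7,[0,0,0],[0,0,0]],[0.7,[0,0,0.01],[0,0,0]],[0.7,[0,0,0.01],[0,0,0]],[0.7,[0,0,0.01],[0,0,0]],[0.7,[0,0,0.008],[0,0,0]],[0.7,[0,0,0.005],[0,0,0]],[0.7,[0,0,0],[0,0,0]]]'
python3 - <<'E'
from g import *
go(rel("free",0,.050),.1455,.1345+np.pi/2)
E
```

```text
time: 14.45
tool_pos: [0.567, -0.279, 0.197]
ee_rot: [-3.141, -0.0, 1.703]
wrist_force: [0.4, 0.6, -3.3]
width: 0.0507
finger_force: 29.9
time: 15.15
tool_pos: [0.5665, -0.277, 0.153]
ee_rot: [-3.14, -0.001, 1.704]
wrist_force: [0.2, 0.3, -2.9]
width: 0.0511
finger_force: 29.9
tcp [ 0.5665 -0.277   0.153 ] rpy [-3.140e+00 -1.000e-03  1.704e+00] target [ 0.5668 -0.2775  0.1455] shift mm now [-0.5  0.2  7.5] turn z deg -0.0 | shift after turn [-0.5  0.2  7.5] t 15.15 F [ 0.2  0.3 -2.9] w 0.0511
```

Now I'll lower it slowly, watching the force.

```bash
python3 -m crank '[[0.7,[0,0,0.002],[0,0,0]],[0.7,[0,0,0.002],[0,0,0]],[0.7,[0,0,0.001],[0,0,0]],[0.7,[0,0,0],[0,0,0]]]'; python3 -m crank '[[0.7,[0,0,0.001],[0,0,0]],[0.7,[0,0,0],[0,0,0]]]'; python3 -m crank '[[0.7,[0,0,0.001],[0,0,0]],[0.7,[0,0,0],[0,0,0]]]'
```

```text
time: 15.55
tool_pos: [0.5671, -0.2775, 0.1495]
ee_rot: [3.141, 0.0, 1.704]
wrist_force: [0.2, -0.4, -3.3]
width: 0.0508
finger_force: 29.9
time: 15.75
tool_pos: [0.5671, -0.2775, 0.1485]
ee_rot: [3.142, 0.0, 1.704]
wrist_force: [-0.3, 0.1, -4.0]
width: 0.0511
finger_force: 29.9
time: 15.95
tool_pos: [0.567, -0.2774, 0.1474]
ee_rot: [-3.141, -0.0, 1.704]
wrist_force: [0.8, 0.4, -2.5]
width: 0.0506
finger_force: 29.9
```

```bash
python3 -m crank '[[0.7,[0,0,0.001],[0,0,0]],[0.7,[0,0,0],[0,0,0]]]'; python3 -m crank '[[0.7,[0,0,0.001],[0,0,0]],[0.7,[0,0,0],[0,0,0]]]'
```

```text
time: 16.15
tool_pos: [0.5671, -0.2775, 0.147]
ee_rot: [3.141, 0.0, 1.704]
wrist_force: [-0.8, 0.8, -1.4]
width: 0.0509
finger_force: 29.9
time: 16.35
tool_pos: [0.5672, -0.2775, 0.1468]
ee_rot: [3.141, 0.001, 1.704]
wrist_force: [-2.9, 1.0, 3.4]
width: 0.0506
finger_force: 29.9
```

```bash
python3 -m crank '[[0.42,[0,0,0],[0,0,0]],[0.35,[0,0,0],[0,0,0]],[0.25,[0,0,0],[0,0,0]],[0.1,[0,0,0],[0,0,0]],[0,[0,0,0],[0,0,0]],[0,[0,0,0],[0,0,0]],[0,[0,0,0],[0,0,0]]]'
python3 - <<'E'
from g import *
go(rel("free",0,.050),.26,.1345+np.pi/2)
s=vision.snapshot("scene")["color"];t=vision.snapshot("top")["color"]
f=lambda c,a,b:cv2.resize(c[a:a+120,b:b+130],None,fx=3,fy=3,interpolation=cv2.INTER_CUBIC)
cv2.imwrite("pics/g2.png",np.hstack([f(s,210,190),f(t,180,340)])[...,::-1])
E
```

```text
time: 17.05
tool_pos: [0.5671, -0.2774, 0.1454]
ee_rot: [-3.142, 0.0, 1.704]
wrist_force: [0.1, -0.1, 0.3]
width: 0.0932
finger_force: 0.0
tcp [ 0.5671 -0.2774  0.1454] rpy [-3.142  0.     1.704] target [ 0.5668 -0.2775  0.26  ] shift mm now [   0.    -0.3 -114.6] turn z deg -0.1 | shift after turn [   0.    -0.3 -114.6] t 17.05 F [ 0.1 -0.1  0.3] w 0.0932
```

View pics/g2.png

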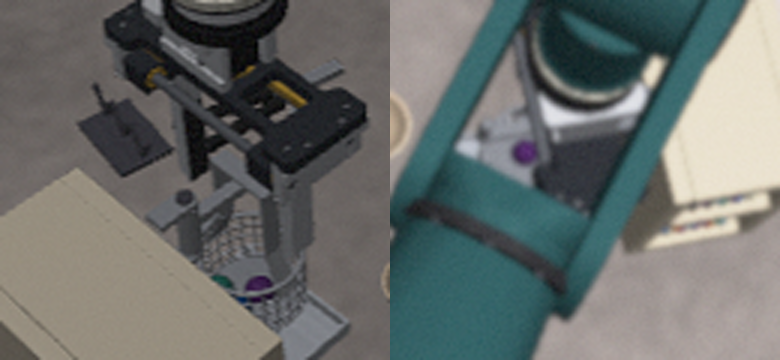

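The basket hangs on the free hook with the marbles inside, above the tray. I'll rise straight up and go to the emptied hook.

```bash
python3 -m crank '[[0,[0,0,-0.01],[0,0,0]],[0,[0,0,-0.025],[0,0,0]],[0,[0,0,-0.04],[0,0,0]],[0,[0,0,-0.045],[0,0,0]],[1,[0,-0.03,0],[0,0,0]],[1,[0,-0.045,0],[0,0,0]],[1,[0.02,-0.045,0],[0,0,0]],[1,[0.045,0,0],[0,0,0]]]'; python3 -m crank '[[1,[0.045,0,0],[0,0,0]],[1,[0.045,0,0],[0,0,0]],[1,[0.045,0,0],[0,0,0]],[1,[0.045,0,0],[0,0,0]],[1,[0.045,0,0],[0,0,0]],[1,[0.045,0,0],[0,0,0]],[1,[0.045,0,0],[0,0,0]],[1,[0.045,0,0],[0,0,0]]]'
python3 -m crank '[[1,[0.045,0,0],[0,0,0]],[1,[0.045,0.02,0],[0,0,0]],[1,[0,0.03,0],[0,0,8.5]],[1,[0,0,0],[0,0,8.5]],[1,[0,0,0],[0,0,8.5]],[1,[0,0,0],[0,0,8.5]],[1,[0,0,0],[0,0,8.5]],[1,[0,0,0],[0,0,8.5]]]'
python3 -m crank '[[1,[0,0,0],[0,0,8.5]],[1,[0,0,0],[0,0,8.5]],[1,[0,0,0],[0,0,8.5]],[1,[0,0,0],[0,0,8.5]],[1,[0,0,0],[0,0,5]],[1,[0,0,0],[0,0,0]]]'
python3 - <<'E'
from g import *
go(rel("full",.022,.098),.187,.1376)
import m2
E
```

```text
time: 17.95
tool_pos: [0.4358, -0.2315, 0.2666]
ee_rot: [-3.141, 0.003, 1.696]
wrist_force: [0.6, 1.0, 0.6]
width: 0.0656
finger_force: 0.0
time: 18.75
tool_pos: [0.391, 0.1295, 0.2668]
ee_rot: [3.139, 0.0, 1.704]
wrist_force: [0.6, 0.3, -1.2]
width: 0.002
finger_force: 0.0
time: 19.55
tool_pos: [0.4292, 0.2238, 0.2665]
ee_rot: [3.141, -0.001, 0.808]
wrist_force: [0.1, 0.1, 0.7]
width: 0.0001
finger_force: 0.0
time: 20.15
tool_pos: [0.4292, 0.2237, 0.2664]
ee_rot: [-3.141, -0.001, 0.134]
wrist_force: [0.0, -0.9, -0.5]
width: 0.0005
finger_force: 0.0
tcp [0.4292 0.2237 0.2664] rpy [-3.141e+00 -1.000e-03  1.340e-01] target [0.5156 0.2507 0.187 ] shift mm now [ 89.1 -15.2  79.5] turn z deg -0.2 | shift after turn [ 89.3 -14.9  79.4] t 20.15 F [ 0.  -0.9 -0.5] w 0.0005
top full post n 88 xyz [0.508 0.146 0.201] med [0.507 0.146 0.2  ] q [-0.    -0.009]
top full post n 6 xyz [0.488 0.248 0.202] med [0.488 0.248 0.203] q [-0.006  0.095]
top full arm dir 1.535
top full board top q [[-0.073, -0.138], [0.098, -0.029]]
top free post n 72 xyz [ 0.575 -0.33   0.202] med [ 0.574 -0.33   0.2  ] q 
[... 219 characters left out ...]
 arm dir 1.553
top free board top q [[-0.073, -0.141], [0.098, -0.033]]
scene full post n 20 xyz [0.494 0.247 0.204] med [0.494 0.246 0.205] q [0.    0.092]
scene full post n 46 xyz [0.509 0.144 0.2  ] med [0.509 0.145 0.2  ] q [ 0.001 -0.011]
scene full arm dir 1.599
scene full board top q [[-0.073, -0.14], [0.098, -0.03]]
scene free post n 31 xyz [ 0.564 -0.231  0.204] med [ 0.564 -0.231  0.204] q [0.003 0.088]
scene free post n 77 xyz [ 0.577 -0.33   0.2  ] med [ 0.578 -0.331  0.199] q [ 0.003 -0.011]
scene free handle bar q [[-0.025, 0.035], [0.012, 0.041], [0.026, 0.049]] world [ 0.579 -0.278  0.182] 106
scene free arm dir 1.625
scene free board top q [[-0.073, -0.143], [0.098, -0.035]]
```

Basket seated at 50 mm on the free hook. Next I'll position behind the emptied hook's pin and push it towards folded.

```bash
python3 -m crank '[[1,[0.03,-0.005,0],[0,0,0]],[1,[0.035,-0.005,0],[0,0,0]],[1,[0.024,-0.005,0],[0,0,0]],[1,[0,0,0],[0,0,0]],[1,[0,0,0.025],[0,0,0]],[1,[0,0,0.03],[0,0,0]],[1,[0,0,0.023],[0,0,0]],[1,[0,0,0],[0,0,0]]]'; python3 -m crank '[[1,[-0.009,0,0],[0,0,0]],[1,[-0.0129,-0.0009,0],[0,0,-7.5]],[1,[-0.0129,-0.0009,0],[0,0,-7.5]],[1,[-0.0129,-0.0009,0],[0,0,-7.5]],[1,[-0.0129,-0.0009,0],[0,0,-7.5]]]'
python3 - <<'E'
from g import *
h,a=frame("full"); th=np.radians(30); c,s=np.cos(th),np.sin(th)
go(rel("full",*(np.array([[c,-s],[s,c]])@[.013,.098])),.187,a+th)
import m2
E
```

```text
time: 21.05
tool_pos: [0.5124, 0.2494, 0.1836]
ee_rot: [3.14, 0.008, 0.134]
wrist_force: [0.2, 0.0, -0.6]
width: 0.0006
finger_force: 0.0
time: 21.55
tool_pos: [0.4571, 0.2364, 0.1905]
ee_rot: [3.14, -0.005, 0.663]
wrist_force: [0.3, -0.7, -0.8]
width: 0.0003
finger_force: 0.4
tcp [0.4571 0.2364 0.1905] rpy [ 3.14  -0.005  0.663] target [0.4574 0.2359 0.187 ] shift mm now [-0.1  0.6  3.5] turn z deg 0.1 | shift after turn [-0.   0.6  3.5] t 21.55 F [ 0.3 -0.7 -0.8] w 0.0003
top full post n 86 xyz [0.508 0.147 0.202] med [0.507 0.147 0.2  ] q [-0.001 -0.008]
top full post n 42 xyz [0.448 0.226 0.205] med [0.447 0.226 0.207] q [-0.049  0.079]
top full handle bar q [[-0.034, 0.013], [-0.023, 0.033], [-0.011, 0.057]] world [0.48  0.185 0.18 ] 107
top full arm dir 0.979
top full board top q [[-0.073, -0.137], [0.098, -0.029]]
top free post n 73 xyz [ 0.575 -0.33   0.202] med [ 0.573 -0.33   0.2  ] q [-0.   -0.01]
top free post n 19 xyz [ 0.561 -0.23   0.205] med [ 0.56  -0.229  0.208] q [-0.     0.092]
top free handle bar q [[-0.026, 0.036], [-0.01, 0.043], [0.024, 0.05]] world [ 0.556 -0.277  0.182] 100
top free arm dir 1.558
top free board top q [[-0.073, -0.141], [0.098, -0.033]]
scene full post n 79 xyz [0.456 0.231 0.209] med [0.46  0.225 0.208] q [-0.037  0.076]
scene full post n 46 xyz [0.51  0.145 0.2  ] med [0.51  0.144 0.199] q [ 0.002 -0.01 ]
scene full handle bar q [[-0.035, 0.027], [-0.028, 0.039], [-0.018, 0.054]] world [0.473 0.19  0.179] 29
scene full arm dir 0.981
scene full board top q [[-0.073, -0.14], [0.098, -0.03]]
scene free post n 29 xyz [ 0.563 -0.23   0.203] med [ 0.564 -0.231  0.205] q [0.003 0.09 ]
scene free post n 76 xyz [ 0.576 -0.331  0.2  ] med [ 0.577 -0.332  0.2  ] q [ 0.003 -0.012]
scene free handle bar q [[-0.025, 0.035], [0.011, 0.042], [0.025, 0.049]] world [ 0.578 -0.278  0.182] 107
scene free arm dir 1.62
scene free board top q [[-0.073, -0.143], [0.098, -0.035]]
```

```bash
python3 -m crank '[[1,[-0.0129,-0.0009,0],[0,0,-7.5]],[1,[-0.0129,-0.0009,0],[0,0,-7.5]],[1,[-0.0129,-0.0009,0],[0,0,-7.5]],[1,[-0.0129,-0.0009,0],[0,0,-7.5]],[1,[-0.0129,-0.0009,0],[0,0,-7.5]],[1,[-0.0086,-0.0007,0],[0,0,-5]],[1,[-0.0086,-0.0007,0],[0,0,-5]],[1,[-0.0086,-0.0007,0],[0,0,-5]]]'; python3 -m crank '[[1,[-0.0043,-0.0003,0],[0,0,-2.5]],[1,[-0.0043,-0.0003,0],[0,0,-2.5]],[1,[0,0,0],[0,0,0]]]'
python3 - <<'E'
from g import *
h,a=frame("full"); th=np.radians(87.5); c,s=np.cos(th),np.sin(th)
go(rel("full",*(np.array([[c,-s],[s,c]])@[.013,.098])),.187,a+th)
import m2
E
```

```text
time: 22.45
tool_pos: [0.4094, 0.1636, 0.1894]
ee_rot: [3.138, -0.002, 1.574]
wrist_force: [1.6, 0.1, -0.5]
width: 0.0004
finger_force: 0.5
time: 22.75
tool_pos: [0.4089, 0.1547, 0.1891]
ee_rot: [3.139, -0.0, 1.658]
wrist_force: [-1.3, 0.1, -0.5]
width: 0.0
finger_force: 0.0
tcp [0.4089 0.1547 0.1891] rpy [ 3.139 -0.     1.658] target [0.4085 0.1543 0.187 ] shift mm now [-0.3 -0.4  2.1] turn z deg -0.4 | shift after turn [-0.3 -0.4  2.1] t 22.75 F [-1.3  0.1 -0.5] w 0.0
top full post n 50 xyz [0.508 0.142 0.201] med [0.508 0.14  0.2  ] q [-0.001 -0.015]
top full arm dir -0.065
top full board top q [[-0.073, -0.138], [0.098, -0.03]]
top free post n 73 xyz [ 0.575 -0.33   0.201] med [ 0.574 -0.331  0.2  ] q [ 0.    -0.011]
top free post n 21 xyz [ 0.56  -0.229  0.205] med [ 0.559 -0.228  0.206] q [-0.001  0.093]
top free handle bar q [[-0.026, 0.037], [-0.011, 0.043], [0.023, 0.05]] world [ 0.556 -0.277  0.183] 104
top free arm dir 1.56
top free board top q [[-0.073, -0.141], [0.098, -0.033]]
scene full post n 114 xyz [0.411 0.148 0.209] med [0.415 0.145 0.208] q [-0.092  0.004]
scene full post n 41 xyz [0.51  0.145 0.2  ] med [0.51  0.146 0.199] q [ 0.003 -0.009]
scene full arm dir -0.079
scene full board top q [[-0.073, -0.14], [0.098, -0.03]]
scene free post n 31 xyz [ 0.563 -0.23   0.204] med [ 0.564 -0.231  0.205] q [0.004 0.089]
scene free post n 79 xyz [ 0.576 -0.331  0.2  ] med [ 0.577 -0.332  0.199] q [ 0.003 -0.012]
scene free handle bar q [[-0.025, 0.035], [0.012, 0.042], [0.026, 0.049]] world [ 0.578 -0.279  0.182] 107
scene free arm dir 1.63
scene free board top q [[-0.073, -0.143], [0.099, -0.035]]
```

```bash
python3 -m crank '[[1,[-0.0015,0,0],[0,0,0]],[1,[0,0,0],[0,0,0]],[1,[0.01,0,0],[0,0,0]],[1,[0.02,0,-0.01],[0,0,0]],[1,[0.01,0,-0.04],[0,0,0]],[1,[0,-0.03,-0.04],[0,0,0]],[1,[0,-0.04,0],[0,0,0]],[1,[0,0,0],[0,0,0]]]'
python3 - <<'E'
from g import *
import m2
s=vision.snapshot("scene");t=vision.snapshot("top");save(s,"end.png");save(t,"endt.png")
print(robot.get_obs()["time"],robot.get_obs()["tool_pos"])
E
```

```text
time: 23.65
tool_pos: [0.3327, 0.1875, 0.2799]
ee_rot: [3.138, -0.001, 1.663]
wrist_force: [0.1, -0.0, -0.4]
width: 0.0004
finger_force: 0.0
top full post n 88 xyz [0.508 0.147 0.201] med [0.508 0.146 0.2  ] q [-0.001 -0.009]
top full post n 22 xyz [0.409 0.138 0.205] med [0.409 0.138 0.208] q [-0.099 -0.003]
top full arm dir -0.053
top full board top q [[-0.074, -0.137], [0.098, -0.029]]
top free post n 74 xyz [ 0.575 -0.33   0.201] med [ 0.574 -0.33   0.2  ] q [-0.   -0.01]
top free post n 20 xyz [ 0.56  -0.229  0.205] med [ 0.559 -0.229  0.207] q [-0.001  0.092]
top free handle bar q [[-0.026, 0.037], [-0.01, 0.043], [0.023, 0.05]] world [ 0.556 -0.277  0.183] 99
top free arm dir 1.554
top free board top q [[-0.073, -0.141], [0.098, -0.033]]
scene full post n 19 xyz [0.412 0.136 0.204] med [0.412 0.136 0.204] q [-0.096 -0.005]
scene full post n 43 xyz [0.509 0.146 0.201] med [0.51  0.144 0.199] q [ 0.002 -0.011]
scene full arm dir -0.091
scene full board top q [[-0.073, -0.14], [0.098, -0.03]]
scene free post n 31 xyz [ 0.564 -0.231  0.203] med [ 0.564 -0.232  0.204] q [0.004 0.088]
scene free post n 82 xyz [ 0.576 -0.33   0.2  ] med [ 0.577 -0.331  0.199] q [ 0.003 -0.012]
scene free handle bar q [[-0.025, 0.035], [0.011, 0.042], [0.026, 0.049]] world [ 0.578 -0.278  0.182] 110
scene free arm dir 1.626
scene free board top q [[-0.073, -0.143], [0.099, -0.035]]
23.85 [0.33527842 0.18691394 0.27651471]
```

View pics/end.png

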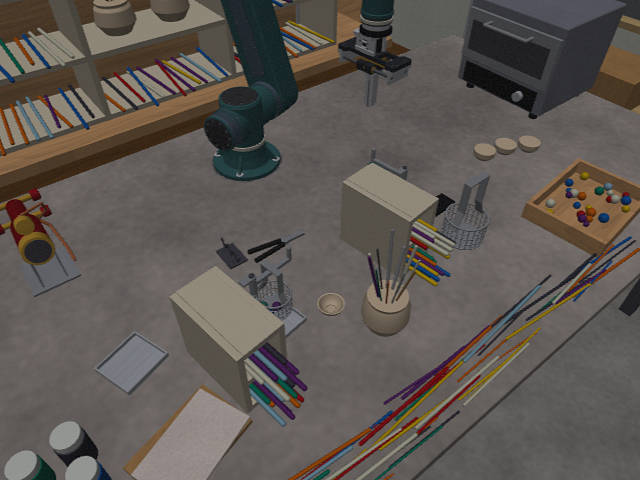

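View pics/endt.png

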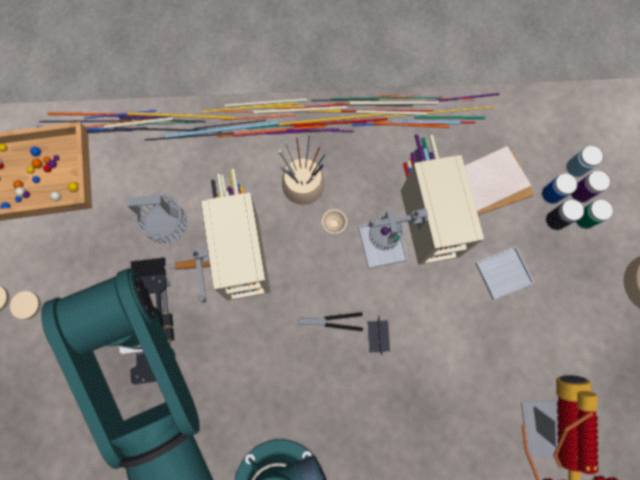

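The basket hangs over the tray at top-view (385,232). The emptied hook is folded flat at (200,275), and the bystanders haven't moved, so I'll hand in.

```bash
python3 -c "
from bench import robot
print(robot.close_job())"
```

```text
the job is handed in; nothing more can be done
None
```

I handed the job in at about 24 s: the basket hangs on the swung-out hook over the drip tray, marbles in it, the emptied hook is folded flat, and nothing else looks moved in the final pictures; no verdict came back.

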